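# Empty the screw-top parts jar into its tray

## Task

Unscrew the orange cap of the clear swivel jar as far as it turns, tip the jar right over by its red crank handle so that both brass spacers drop into the grey tray beneath it, then swing the jar back upright and screw the cap fully shut. Leave both spacers in the tray and let go of everything.

Things in the scene. Friction and masses are not known exactly. Their poses are not given: they have to be found in the camera images.
- cap_grip (a point): Orange screw cap, 71 mm across, captive on the clear jar (64 mm across, 70 tall). An upright grip bar stands on its disc: 13 mm wide, 60 long, 32 tall. Point: on the cap's axis in the bar, 12 mm below its top, 20 above the disc. y along the bar, x across its 13 mm (pinch there from above), z out of the cap, up while the jar is upright.
- cap (a joint): Turn of the cap, rad. 0 = shut; grows counter-clockwise seen from above; 1.4 = stop, fully unscrewed, its pour opening over the jar's. The bar turns with it and rises 2 mm per rad. Stiff, about 0.05 N m; stays where left; one grasp turns it all the way.
- crank_grip (a point): Middle of the red crank handle of the jar: a level rod 12 mm thick, 48 long, on the robot's side of the stand, parallel to the pivot axis. Pinch it across from above; it may roll between the fingers. It circles the axis at 65 mm radius: at jar 0 it lies 59 mm to -y (of point tray) of the axis and 27 above it; at 2.27, 59 to +y and 27 above; on top midway.
- jar (a joint): Tip of the jar about its level pivot axis, rad. 0 = upright (stop); 2.27 = stop, mouth pointing steeply down over the tray. Grows as the jar's top and the crank handle swing towards +y of point tray. Stays where left, friction about 0.06 N m. Tipped to the stop with the cap unscrewed, the spacers slide out by themselves.
- tray (a point): Grey catch tray, the foot of the jar's stand, fixed: 110 x 190 mm outside, walls 4 mm thick and 32 tall. Point: centre of its inner floor, 4 mm above the bench. x parallel to the pivot axis, away from the robot; y along the long side, the way the jar tips; z up. The pivot axis runs through the jar's middle, 106 mm above the floor at y = -35 mm.
- spacer_a_mid (a point): Centre of one of two loose brass spacers, plain discs 10 mm in diameter and 8 mm thick, that lie in the clear jar at the start.
- spacer_b_mid (a point): Centre of the other brass spacer, the same.

How it is judged:
By the outcome, as a careful person would: the job done as asked, in the order asked, and still so for the second after the job is handed in, with the robot touching nothing.
It also fails if it takes over 69 s, if anything falls off the work surface, if the arm or the gripper's body presses on something with over 40 N, if the wrist force passes 120 N, or if a joint passes its speed limit or range.

## Robot

A 6-joint arm with a two-finger parallel gripper is mounted at the origin on a cart in front of the work surface, level with it; the furniture and walls round the work are solid. World frame = base frame: x ahead of the robot, y to its left, z up, the work surface at z = 0. Lengths are in mm, angles in rad, forces in N, time in s.
With the tool pointing down it reaches from about 350 to 775 mm from the base axis. Payload 7.3 kg.
Tool frame: the origin (TCP) lies at the very end of the fingers, on their centre line; the grasp point (between the pads) lies bot.grip_point_offset behind it (bot.grip_point_offset is the distance from the TCP to the grasp point, in mm); z points along the fingers, y is the line along which they close (so a half turn about z gives the same grasp; the last joint's range is limited). The gripper opens to 92 mm and grips with 3 to 60 N. Pads are 19 mm wide; open, the fingers measure 130 mm over their backs; the gripper's body (75 mm by 190 mm) begins 47 mm behind the grasp point.
Start: joints at [-1.361, 0.342, 1.524, -0, 1.275, -0.146], TCP at [182.902, -492.13, 226.741] pointing down, gripper open.
Joint ranges: [-2.53, 2.53], [-0.77, 2.02], [0.04, 2.7], [-1, 4.14], [0.28, 2.66], [-3.11, 3.11]. Speed limits (rad/s): [2.57, 2.57, 3.14, 3.14, 3.14, 3.14].

## Interface

Orientations are given as [roll, pitch, yaw] about the fixed x, y, z axes, in that order (R = Rz(yaw) Ry(pitch) Rx(roll)).
In Python, from plant import bot gives the robot as it stands. The module is installed in compiled form; this text tells all that it offers.
- The arm moves only by the tool carry_out, never from a script. Its argument "plan" is a list of rows, each an object of numbers: "tx", "ty", "tz": the shift along the world's x, y, z in mm; "rx", "ry", "rz": the turn, a rotation vector about the world's x, y, z in rad. A call has 1 to 12 rows; each row shifts and turns the commanded pose from where the row before left it; what a row does not reach is not made up. A row lasts 1/10 s, in which the tool goes at most 50 mm and 8.59 degrees, less where a joint would pass 70% of its speed; a pose out of reach is approached as far as the arm can. A call with a gripper value outside its range is refused whole. "gripper" is the closure, from 0 (fully open) to 1 (shut), set as the call begins (left out, the last holds). The fingers move at their own pace and stop on an object; the grip force is fixed at half the most. Time passes only in rows, so rows that do not move let the fingers close. It gives the time, the measured TCP pose, the force, the opening and the grip force at its end, in the units of the state.
- bot.get_obs(): the state, without advancing time (a new reading comes with each control period).
- bot.capture(name): name is "scene" or "side" or "wrist"; returns the picture (384x512x3 uint8, red, green, blue); there is no depth.
- bot.camera_model(name): a dict with "camera_matrix" (3x3 intrinsics, pixels), "R" (3x3) and "t" (3): a world point X has camera coordinates R X + t. Camera axes: x right, y down, z forward; pixel columns grow to the right and rows downward; lengths in mm; the calibration is good to about 2 mm. A picture is of the moment at which its call begins: read the wrist's pose just before it. camera_model takes no time and is no camera call; for the wrist camera it gives the pose at the moment of the call.
- bot.close_job(): hands the job in; it is judged then, once.
The state is a dict: "time": time; "joint_positions": joint angles; "dq": joint speeds; "tau": joint torques, N m; "tool_pos": TCP position; "tcp_rot": TCP orientation; "contact_force": force on the tool from outside, world axes, zero at the start; "moment": the same for the moment, N m; "grip_width": finger opening in mm; "finger_force": force on a finger pad.
Only numpy, scipy, OpenCV 4.12 (cv2) and the standard library are available. Lean on these libraries where they do the work, as an engineer would, in place of code of your own. Each camera call takes 0.05 s, during which the arm holds its last target. There are 200 camera calls.

## Working session

There is one attempt and no reset: what is moved stays moved. The work goes in short steps, Python scripts to look and compute and a tool call to move; the robot and the scene stay as the last step left them, time stands still between calls to the robot, and variables do not carry over. Pictures are saved under pics/ and viewed, at most 11 in all, crops included, and the job is handed in when it is done.

Besides the shell and the picture viewer there is one more tool, called in YAML: its name, and indented under it one key for each argument. carry_out: Moves the arm, as the interface text tells. Its arguments: {"type":"object","properties":{"plan":{"type":"array"},"gripper":{"type":"number"}},"required":["plan"]}

```bash
mkdir -p pics; python3 - <<'E'
from plant import bot
import cv2,numpy as np
a=bot.capture("scene");b=bot.capture("side")
cv2.imwrite("pics/a.png",a[:,:,::-1]);cv2.imwrite("pics/b.png",b[:,:,::-1])
o=bot.get_obs();print(o,bot.grip_point_offset)
for n in("scene","side"):print(bot.camera_model(n))
E
```

```text
{'time': 0.1, 'joint_positions': array([-1.36099804e+00,  3.42644745e-01,  1.52488358e+00,  5.76461861e-06,
        1.27540205e+00, -1.45988427e-01]), 'dq': array([-0.00011641, -0.00129293, -0.00180968, -0.00133677,  0.00135538,
        0.00147762]), 'tau': array([ 1.67128022e-03, -4.32004559e+01, -2.44694406e+01,  7.19388225e-02,
        5.26062108e-02, -4.03878369e-05]), 'tool_pos': array([ 182.8275237 , -491.76804596,  226.13200226]), 'tcp_rot': array([-3.14026997e+00, -2.00052572e-04,  3.55784903e-01]), 'contact_force': array([ 0.48813114,  0.31554535, -0.8306555 ]), 'moment': array([ 0.00140494, -0.0443459 ,  0.00204435]), 'finger_force': 0.0, 'grip_width': 91.90995484544237} 18.8
{'camera_matrix': array([[346.65881913,   0.        , 256.75467186],
       [  0.        , 346.65881913, 193.1609047 ],
       [  0.        ,   0.        ,   1.        ]]), 'R': array([[-0.66139232, -0.74982669, -0.01789226],
       [-0.55181633,  0.50261509, -0.6654899 ],
       [ 0.50799501, -0.43027667, -0.74619237]]), 't': array([462.10148715, 287.9658102 , 733.26125138])}
{'camera_matrix': array([[403.48710383,   0.        , 254.76290142],
       [  0.        , 403.48710383, 200.12595671],
       [  0.        ,   0.        ,   1.        ]]), 'R': array([[-0.9097621 , -0.41428931,  0.02640638],
       [-0.18228219,  0.34151481, -0.92203082],
       [ 0.37296934, -0.84364211, -0.38621479]]), 't': array([554.23509493, 183.13314876, 805.65344591])}
```

View pics/a.png

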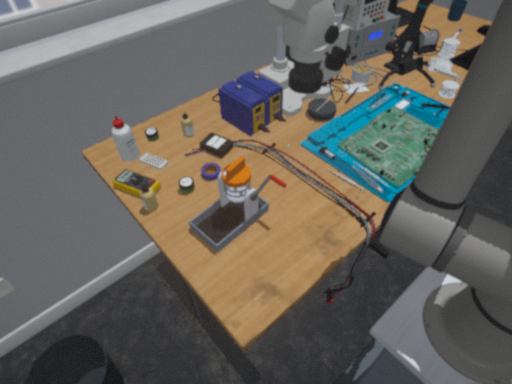

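View pics/b.png

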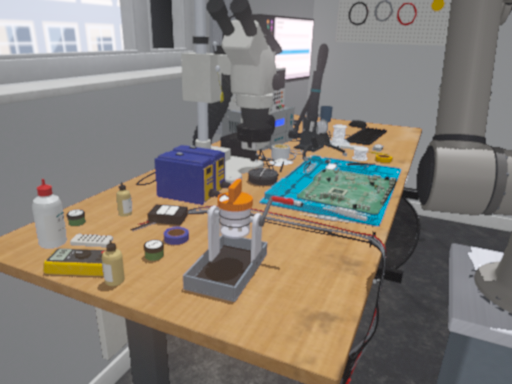

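The scene view shows the tray near (230,220), the orange cap at (238,175) and the red handle at (278,181). In the side view they are at (228,270), (235,205) and about (270,200). I'll enlarge both.

```bash
python3 - <<'E'
import cv2,numpy as np
a=cv2.imread("pics/a.png")[145:255,180:300];b=cv2.imread("pics/b.png")[170:305,175:295]
f=lambda i:cv2.resize(i,None,fx=5,fy=5,interpolation=cv2.INTER_CUBIC)
A=cv2.resize(a,None,fx=3.3,fy=4,interpolation=cv2.INTER_CUBIC)
cv2.imwrite("pics/a2.png",f(a));B=cv2.resize(b,None,fx=4.4,fy=4.4,interpolation=cv2.INTER_CUBIC);cv2.imwrite("pics/b2.png",B);print(B.shape)
E
```

```text
(594, 528, 3)
```

View pics/a2.png

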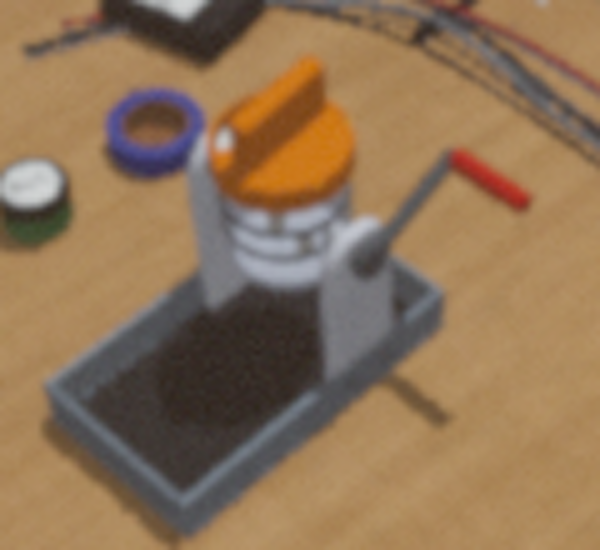

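View pics/b2.png

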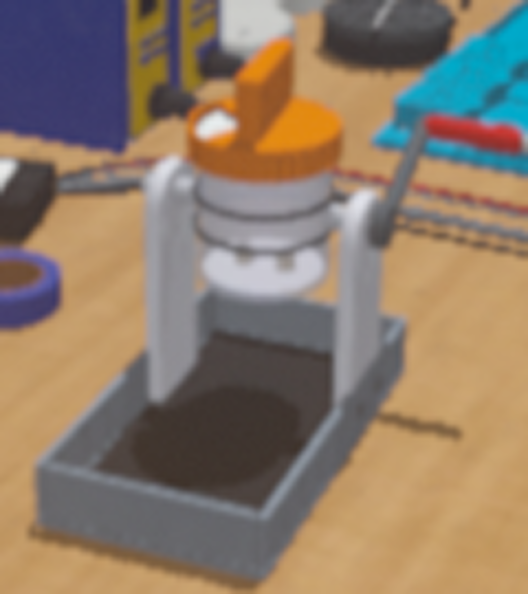

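```bash
cat > h.py <<'E'
import numpy as np,cv2
from plant import bot
def P(n):
    m=bot.camera_model(n);return np.array(m["camera_matrix"])@np.c_[m["R"],m["t"]]
def proj(M,X):
    u=M@np.r_[X,1];return u[:2]/u[2]
def tri(ma,a,mb,b):
    X=cv2.triangulatePoints(ma,mb,np.float64(a).reshape(2,1),np.float64(b).reshape(2,1))[:,0];return X[:3]/X[3]
E
python3 - <<'E'
from h import *
from scipy.optimize import least_squares
A=P("scene");B=P("side")
fa=lambda u,v:np.array([180+u/5,145+v/5]);fb=lambda u,v:np.array([175+u/4.4,170+v/4.4])
ob=[(A,fa(183,500),55,95,-1),(A,fa(48,388),55,95,1),(A,fa(440,292),-95,-95,-1)]
pts=[(A,fa(183,500),-55,95),(A,fa(48,388),55,95),(A,fa(440,292),-55,-95),(B,fb(38,465),55,95),(B,fb(265,515),-55,95),(B,fb(405,325),-55,-95)]
def w(p,x,y,z):
    c,s=np.cos(p[2]),np.sin(p[2]);return np.array([p[0]+c*x-s*y,p[1]+s*x+c*y,z])
f=lambda p:np.concatenate([proj(M,w(p,x,y,p[3]))-q for M,q,x,y in pts])
best=min((least_squares(f,[300,-400,t,32]) for t in np.arange(-3,3.1,1)),key=lambda r:r.cost)
p=best.x;print(p,best.cost,f(p).round(1))
print("axis ctr",w(p,0,-35,110))
print("crank tri root",tri(A,fa(457,155),B,fb(428,122)),"bar far",tri(A,fa(311,62),B,fb(281,43)),"near",tri(A,fa(220,138),B,fb(250,82)))
for d in (-40,-60,-80,-100,-120):
  X=w(p,d,-94,137);print(d,X.round(),((proj(A,X)-[180,145])*5).round(),((proj(B,X)-[175,170])*4.4).round())
for t in (0,.3,.6,.9,1.2,1.5,-.3,-.6,-.9,-1.2):
  r=[]
  for s in(-30,30):
    X=w(p,-s*np.sin(t),-35+s*np.cos(t),110+35+6+34);r+=[((proj(A,X)-[180,145])*5).round(),((proj(B,X)-[175,170])*4.4).round()]
  print(t,*r)
E
```

```text
[5.80544873e+02 1.98719629e+02 8.43202272e-02 2.63053728e+01] 5.161767286432451 [ 0.6  1.  -0.6 -1.   1.3 -0.7 -1.1  0.3  0.2  1.4  0.2 -1.4]
axis ctr [583.49258473 163.84397842 110.        ]
crank tri root [525.48426008 101.72174597 137.77558043] bar far [587.25328995 140.22819747 180.57827772] near [568.47291363 208.9142856  188.08528576]
-40 [549. 102. 137.] [425. 131.] [385. 115.]
-60 [529. 100. 137.] [455. 150.] [424. 121.]
-80 [509.  98. 137.] [485. 170.] [463. 128.]
-100 [489.  97. 137.] [516. 190.] [503. 134.]
-120 [469.  95. 137.] [548. 211.] [544. 140.]
0 [323.  52.] [289.  30.] [232. 115.] [239.  71.]
0.3 [308.  45.] [270.  28.] [247. 123.] [259.  73.]
0.6 [291.  41.] [251.  29.] [265. 127.] [279.  73.]
0.9 [272.  41.] [233.  31.] [284. 127.] [298.  70.]
1.2 [254.  45.] [218.  34.] [303. 123.] [313.  66.]
1.5 [238.  52.] [207.  40.] [320. 115.] [324.  61.]
-0.3 [334.  61.] [305.  33.] [221. 105.] [222.  67.]
-0.6 [340.  73.] [318.  38.] [216.  93.] [209.  62.]
-0.9 [341.  86.] [327.  44.] [216.  80.] [201.  56.]
-1.2 [336.  99.] [330.  51.] [221.  67.] [199.  49.]
```

carry_out:
  plan:
    - {"tx": 20,"ty": 33,"tz": 4,"rz": 0.073}
    - {"tx": 20,"ty": 33,"tz": 4,"rz": 0.073}
    - {"tx": 20,"ty": 33,"tz": 4,"rz": 0.073}
    - {"tx": 20,"ty": 33,"tz": 4,"rz": 0.073}
    - {"tx": 20,"ty": 33,"tz": 4,"rz": 0.073}
    - {"tx": 20,"ty": 33,"tz": 4,"rz": 0.073}
    - {"tx": 20,"ty": 33,"tz": 4,"rz": 0.073}
    - {"tx": 20,"ty": 33,"tz": 4,"rz": 0.073}
    - {"tx": 20,"ty": 33,"tz": 4,"rz": 0.073}
    - {"tx": 20,"ty": 33,"tz": 4,"rz": 0.073}

```text
invalid input at $.plan[0]: expected keys tx, ty, tz, rx, ry, rz
```

carry_out:
  plan:
    - {"tx": 20,"ty": 33,"rz": 0.073}
    - {"tx": 20,"ty": 33,"rz": 0.073}
    - {"tx": 20,"ty": 33,"rz": 0.073}
    - {"tx": 20,"ty": 33,"rz": 0.073}
    - {"tx": 20,"ty": 33,"rz": 0.073}
    - {"tx": 20,"ty": 33,"rz": 0.073}
    - {"tx": 20,"ty": 33,"rz": 0.073}
    - {"tx": 20,"ty": 33,"rz": 0.073}
    - {"tx": 20,"ty": 33,"rz": 0.073}
    - {"tx": 20,"ty": 29,"rz": 0.073}
    - {}

```text
invalid input at $.plan[0]: expected keys tx, ty, tz, rx, ry, rz
```

```bash
python3 - <<'E'
from h import *
o=bot.get_obs();M=P("wrist");a=bot.capture("wrist");np.save("Mw.npy",M)
cv2.imwrite("pics/w1.png",a[:,:,::-1]);print(o['tool_pos'],o['tcp_rot'],o['joint_positions'],bot.camera_model("wrist"))
E
```

```text
[ 182.8275237  -491.76804596  226.13200226] [-3.14026997e+00 -2.00052572e-04  3.55784903e-01] [-1.36099804e+00  3.42644745e-01  1.52488358e+00  5.76461861e-06
  1.27540205e+00 -1.45988427e-01] {'camera_matrix': array([[292.00478127,   0.        , 258.42995193],
       [  0.        , 292.00478127, 193.83327507],
       [  0.        ,   0.        ,   1.        ]]), 'R': array([[ 3.49146283e-01, -9.37068108e-01, -4.85059056e-04],
       [-9.01298798e-01, -3.35960402e-01,  2.73479588e-01],
       [-2.56431961e-01, -9.50471984e-02, -9.61877684e-01]]), 't': array([-523.87967699,  -34.82576995,  389.93955337])}
```

View pics/w1.png

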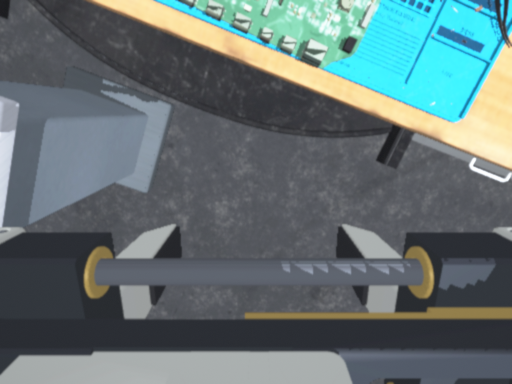

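The moves were refused because every row needs all six keys, so this wrist picture still shows the start pose: fingers at row 270, floor and bench edge. I'll resend with full rows.

carry_out:
  plan:
    - {"tx": 20,"ty": 33,"tz": 4,"rx": 0,"ry": 0,"rz": 0.073}
    - {"tx": 20,"ty": 33,"tz": 4,"rx": 0,"ry": 0,"rz": 0.073}
    - {"tx": 20,"ty": 33,"tz": 4,"rx": 0,"ry": 0,"rz": 0.073}
    - {"tx": 20,"ty": 33,"tz": 4,"rx": 0,"ry": 0,"rz": 0.073}
    - {"tx": 20,"ty": 33,"tz": 4,"rx": 0,"ry": 0,"rz": 0.073}
    - {"tx": 20,"ty": 33,"tz": 4,"rx": 0,"ry": 0,"rz": 0.073}
    - {"tx": 20,"ty": 33,"tz": 4,"rx": 0,"ry": 0,"rz": 0.073}
    - {"tx": 20,"ty": 33,"tz": 4,"rx": 0,"ry": 0,"rz": 0.073}
    - {"tx": 20,"ty": 33,"tz": 4,"rx": 0,"ry": 0,"rz": 0.073}
    - {"tx": 20,"ty": 33,"tz": 4,"rx": 0,"ry": 0,"rz": 0.073}

```text
time: 1.15
tool_pos: [383.3, -160.6, 266.9]
tcp_rot: [3.142, 0.0, 1.089]
contact_force: [-0.1, -0.5, -0.0]
grip_width: 91.9
finger_force: 0.0
```

carry_out:
  plan:
    - {"tx": 20,"ty": 33,"tz": 0,"rx": 0,"ry": 0,"rz": 0.073}
    - {"tx": 20,"ty": 33,"tz": 0,"rx": 0,"ry": 0,"rz": 0.073}
    - {"tx": 20,"ty": 33,"tz": 0,"rx": 0,"ry": 0,"rz": 0.073}
    - {"tx": 20,"ty": 33,"tz": 0,"rx": 0,"ry": 0,"rz": 0.073}
    - {"tx": 20,"ty": 33,"tz": 0,"rx": 0,"ry": 0,"rz": 0.073}
    - {"tx": 20,"ty": 33,"tz": 0,"rx": 0,"ry": 0,"rz": 0.073}
    - {"tx": 20,"ty": 33,"tz": 0,"rx": 0,"ry": 0,"rz": 0.073}
    - {"tx": 20,"ty": 33,"tz": 0,"rx": 0,"ry": 0,"rz": 0.073}
    - {"tx": 20,"ty": 33,"tz": 0,"rx": 0,"ry": 0,"rz": 0.073}
    - {"tx": 20,"ty": 29,"tz": 0,"rx": 0,"ry": 0,"rz": 0.073}
    - {"tx": 0,"ty": 0,"tz": 0,"rx": 0,"ry": 0,"rz": 0}

```text
time: 2.25
tool_pos: [583.9, 167.2, 265.3]
tcp_rot: [-3.141, -0.001, 1.821]
contact_force: [-1.4, -1.2, -0.1]
grip_width: 91.7
finger_force: 0.0
```

```bash
python3 - <<'E'
from h import *
o=bot.get_obs();M=P("wrist");a=bot.capture("wrist");np.save("Mw.npy",M)
cv2.imwrite("pics/w2.png",a[:,:,::-1]);print(o['time'],o['tool_pos'],o['tcp_rot'],o['joint_positions'])
E
```

```text
2.25 [583.92628121 167.19550403 265.27414482] [-3.14095668e+00 -1.11338093e-03  1.82098716e+00] [ 1.52198676e-01  4.73988992e-01  1.21231365e+00  1.05274367e-03
  1.45603193e+00 -9.81134484e-02]
```

View pics/w2.png

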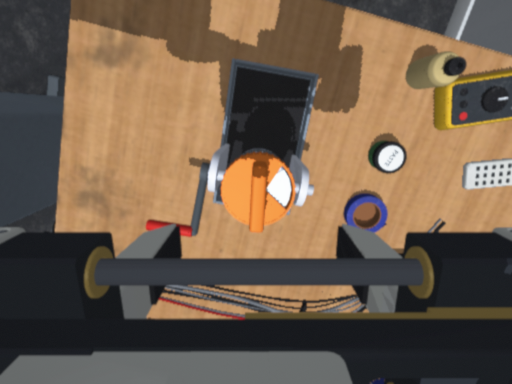

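The wrist view shows the bar running from (258,163) to (258,230), nearly square to the fingers. The red handle runs from (148,225) to (190,232). The pour opening shows white at (280,188).

```bash
python3 - <<'E'
from h import *
M=np.load("Mw.npy")
def bp(u,v,z):
    A=M[:,:2].copy();b=M[:,2]*z+M[:,3];q=np.array([u,v,1.])
    s=np.linalg.solve(np.c_[A,-q],-b);return s[:2]
for z in(178,182,186):
  a,b=bp(258,163,z),bp(258,230,z);d=a-b;print(z,a.round(1),b.round(1),np.linalg.norm(d),(a+b)/2,"bar yaw",np.arctan2(-d[0],d[1]))
a,b=bp(148,226,137),bp(191,231,137);print(a,b,(a+b)/2,np.linalg.norm(a-b),np.arctan2(*(b-a)[::-1]))
im=cv2.imread("pics/w2.png")
c=cv2.resize(im[140:245,135:320],None,fx=4,fy=4,interpolation=cv2.INTER_CUBIC);cv2.imwrite("pics/w2c.png",c)
r=im.astype(int);m=((r[:,:,2]>120)&(r[:,:,1]<60)&(r[:,:,0]<60)).astype(np.uint8);m[:,300:]=0;m[250:]=0
v,u=np.nonzero(m);print(u.min(),u.max(),v.min(),v.max(),u.mean(),v.mean(),bp(u.mean(),v.mean(),141))
E
```

```text
178 [575.4 197.9] [590.6 138.6] 61.237783516232604 [583.01403996 168.28448402] bar yaw 0.2506271645141324
182 [575.3 198.6] [590.2 140.3] 60.2398539490048 [582.7271515  169.44043647] bar yaw 0.2506271645141308
186 [575.1 199.3] [589.8 141.9] 59.24192438177698 [582.44026305 170.59638892] bar yaw 0.25062716451413103
[481.50294619  97.40647968] [526.43047771 103.08133636] [503.96671195 100.24390802] 45.28451265889924 0.12564595041509086
147 191 220 234 165.282722513089 225.9476439790576 [500.05010266 103.90849789]
```

View pics/w2c.png

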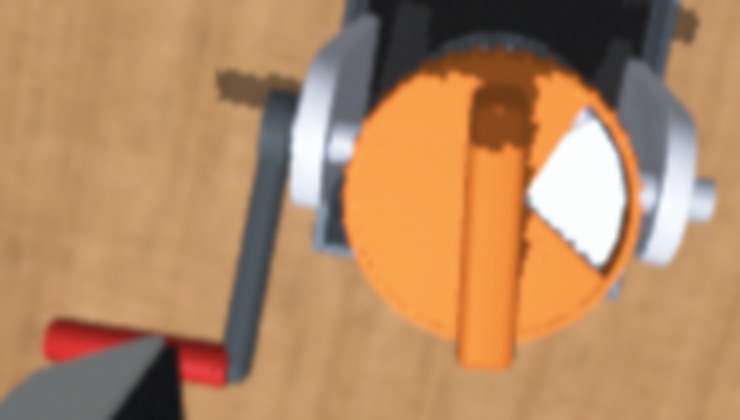

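The crop shows the cap disc centred near crop (492,195), with the bar straight along its diameter.

```bash
python3 - <<'E'
from h import *
M=np.load("Mw.npy")
def bp(u,v,z):
    A=M[:,:2].copy();b=M[:,2]*z+M[:,3];q=np.array([u,v,1.])
    return np.linalg.solve(np.c_[A,-q],-b)[:2]
for z in(146,150):
  print(bp(258,140+50/4,z),bp(258,140+342/4,z),bp(135+343/4,189,z),bp(135+641/4,189,z),bp(258,188.7,z))
E
```

```text
[574.22967321 202.31435661] [592.66766762 130.29377778] [547.64902491 158.47072597] [618.59008774 176.67831969] [583.04752651 167.87097385]
[574.10251229 202.84639793] [592.27469486 131.8641057 ] [547.90506462 159.63484017] [617.82340372 177.57994363] [582.79324277 168.89956912]
```

carry_out:
  plan:
    - {"tx": -1,"ty": 0,"tz": -25,"rx": 0,"ry": 0,"rz": 0}
    - {"tx": 0,"ty": 0,"tz": -25,"rx": 0,"ry": 0,"rz": 0}
    - {"tx": 0,"ty": 0,"tz": -25,"rx": 0,"ry": 0,"rz": 0}
    - {"tx": 0,"ty": 0,"tz": -15,"rx": 0,"ry": 0,"rz": 0}
    - {"tx": 0,"ty": 0,"tz": -10,"rx": 0,"ry": 0,"rz": 0}
    - {"tx": 0,"ty": 0,"tz": -8,"rx": 0,"ry": 0,"rz": 0}
    - {"tx": 0,"ty": 0,"tz": 0,"rx": 0,"ry": 0,"rz": 0}

```text
time: 3.0
tool_pos: [581.5, 163.4, 158.2]
tcp_rot: [-3.14, -0.0, 1.815]
contact_force: [0.3, 0.1, -0.1]
grip_width: 92.0
finger_force: 0.0
```

carry_out:
  plan:
    - {"tx": 0,"ty": 0,"tz": 0,"rx": 0,"ry": 0,"rz": 0}
    - {"tx": 0,"ty": 0,"tz": 0,"rx": 0,"ry": 0,"rz": 0}
    - {"tx": 0,"ty": 0,"tz": 0,"rx": 0,"ry": 0,"rz": 0}
    - {"tx": 0,"ty": 0,"tz": 0,"rx": 0,"ry": 0,"rz": 0}
    - {"tx": 0,"ty": 0,"tz": 0,"rx": 0,"ry": 0,"rz": 0}
    - {"tx": 0,"ty": 0,"tz": 0,"rx": 0,"ry": 0,"rz": 0}
    - {"tx": 0,"ty": 0,"tz": 0,"rx": 0,"ry": 0,"rz": 0}
    - {"tx": 0,"ty": 0,"tz": 0,"rx": 0,"ry": 0,"rz": 0}
  gripper: 1

```text
time: 3.8
tool_pos: [581.9, 163.9, 158.7]
tcp_rot: [3.142, -0.0, 1.816]
contact_force: [0.0, -0.2, -0.6]
grip_width: 32.5
finger_force: 0.0
```

carry_out:
  plan:
    - {"tx": 0,"ty": 2,"tz": 0,"rx": 0,"ry": 0,"rz": 0}
    - {"tx": 0,"ty": 0,"tz": 0,"rx": 0,"ry": 0,"rz": 0}
    - {"tx": 0,"ty": 0,"tz": 0,"rx": 0,"ry": 0,"rz": 0}
    - {"tx": 0,"ty": 0,"tz": 0,"rx": 0,"ry": 0,"rz": 0}
    - {"tx": 0,"ty": 0,"tz": 0,"rx": 0,"ry": 0,"rz": 0}
    - {"tx": 0,"ty": 0,"tz": 0,"rx": 0,"ry": 0,"rz": 0}

```text
time: 4.4
tool_pos: [583.1, 166.5, 159.0]
tcp_rot: [3.138, -0.001, 1.816]
contact_force: [4.3, 2.4, -2.0]
grip_width: 12.7
finger_force: 29.9
```

carry_out:
  plan:
    - {"tx": 0,"ty": 0,"tz": 0.2,"rx": 0,"ry": 0,"rz": 0.1}
    - {"tx": 0,"ty": 0,"tz": 0.2,"rx": 0,"ry": 0,"rz": 0.1}
    - {"tx": 0,"ty": 0,"tz": 0.2,"rx": 0,"ry": 0,"rz": 0.1}
    - {"tx": 0,"ty": 0,"tz": 0.2,"rx": 0,"ry": 0,"rz": 0.1}
    - {"tx": 0,"ty": 0,"tz": 0.2,"rx": 0,"ry": 0,"rz": 0.1}
    - {"tx": 0,"ty": 0,"tz": 0.2,"rx": 0,"ry": 0,"rz": 0.1}
    - {"tx": 0,"ty": 0,"tz": 0.2,"rx": 0,"ry": 0,"rz": 0.1}
    - {"tx": 0,"ty": 0,"tz": 0.2,"rx": 0,"ry": 0,"rz": 0.1}

```text
time: 5.2
tool_pos: [583.1, 166.6, 160.6]
tcp_rot: [3.139, 0.002, 2.62]
contact_force: [3.6, 2.3, -1.6]
grip_width: 12.7
finger_force: 29.9
```

carry_out:
  plan:
    - {"tx": 0,"ty": 0,"tz": 0.2,"rx": 0,"ry": 0,"rz": 0.1}
    - {"tx": 0,"ty": 0,"tz": 0.2,"rx": 0,"ry": 0,"rz": 0.1}
    - {"tx": 0,"ty": 0,"tz": 0.2,"rx": 0,"ry": 0,"rz": 0.1}
    - {"tx": 0,"ty": 0,"tz": 0.2,"rx": 0,"ry": 0,"rz": 0.1}
    - {"tx": 0,"ty": 0,"tz": 0.2,"rx": 0,"ry": 0,"rz": 0.1}
    - {"tx": 0,"ty": 0,"tz": 0.2,"rx": 0,"ry": 0,"rz": 0.1}
    - {"tx": 0,"ty": 0,"tz": 0,"rx": 0,"ry": 0,"rz": 0.03}
    - {"tx": 0,"ty": 0,"tz": 0,"rx": 0,"ry": 0,"rz": 0}
    - {"tx": 0,"ty": 0,"tz": 0,"rx": 0,"ry": 0,"rz": 0}

```text
time: 6.1
tool_pos: [582.6, 166.6, 161.5]
tcp_rot: [3.14, 0.002, -3.04]
contact_force: [4.8, 4.7, -2.5]
grip_width: 14.9
finger_force: 34.4
```

```bash
python3 - <<'E'
from h import *
print(bot.get_obs())
E
```

```text
{'time': 6.1, 'joint_positions': array([ 0.1512522 ,  0.54255342,  1.38697568,  0.00154467,  1.21011588,
       -1.52180063]), 'dq': array([ 0.0009061 , -0.0017861 ,  0.00249959,  0.00063121,  0.00029634,
        0.00133289]), 'tau': array([ -0.64431136, -53.75431895, -22.33395517,  -1.27490479,
         1.53823949,  -0.98968372]), 'tool_pos': array([582.64957091, 166.55261525, 161.51320144]), 'tcp_rot': array([ 3.14005267e+00,  1.87410651e-03, -3.03988132e+00]), 'contact_force': array([ 4.80007552,  4.70534037, -2.52965593]), 'moment': array([ 0.79428716, -0.89120833, -0.92014669]), 'finger_force': 34.44112814962864, 'grip_width': 14.932485247201003}
```

carry_out:
  plan:
    - {"tx": 0,"ty": 0,"tz": 0,"rx": 0,"ry": 0,"rz": 0}
    - {"tx": 0,"ty": 0,"tz": 0,"rx": 0,"ry": 0,"rz": 0}
    - {"tx": 0,"ty": 0,"tz": 0,"rx": 0,"ry": 0,"rz": 0}
    - {"tx": 0,"ty": 0,"tz": 0,"rx": 0,"ry": 0,"rz": 0}
    - {"tx": 0,"ty": 0,"tz": 5,"rx": 0,"ry": 0,"rz": 0}
    - {"tx": 0,"ty": 0,"tz": 15,"rx": 0,"ry": 0,"rz": 0}
    - {"tx": 0,"ty": 0,"tz": 25,"rx": 0,"ry": 0,"rz": 0}
    - {"tx": 0,"ty": 0,"tz": 20,"rx": 0,"ry": 0,"rz": 0}
    - {"tx": -20,"ty": -16,"tz": 0,"rx": 0,"ry": 0,"rz": 0}
    - {"tx": -20,"ty": -16,"tz": 0,"rx": 0,"ry": 0,"rz": 0}
    - {"tx": -20,"ty": -16,"tz": 0,"rx": 0,"ry": 0,"rz": 0}
    - {"tx": -20,"ty": -18,"tz": 0,"rx": 0,"ry": 0,"rz": 0}
  gripper: 0

```text
time: 7.3
tool_pos: [501.0, 99.4, 227.0]
tcp_rot: [-3.142, 0.001, -3.037]
contact_force: [-0.1, -0.5, 0.4]
grip_width: 91.4
finger_force: 0.0
```

carry_out:
  plan:
    - {"tx": 0,"ty": 0,"tz": 0,"rx": 0,"ry": 0,"rz": 0}
    - {"tx": 0,"ty": 0,"tz": 0,"rx": 0,"ry": 0,"rz": 0}
    - {"tx": 0,"ty": 0,"tz": 0,"rx": 0,"ry": 0,"rz": 0}

```text
time: 7.6
tool_pos: [502.6, 100.2, 226.9]
tcp_rot: [3.141, 0.001, -3.037]
contact_force: [0.1, 0.6, 0.1]
grip_width: 92.0
finger_force: 0.0
```

```bash
python3 - <<'E'
from h import *
o=bot.get_obs();M=P("wrist");a=bot.capture("wrist")
cv2.imwrite("pics/w3.png",a[:,:,::-1]);print(o['tool_pos'],o['tcp_rot'],o['joint_positions'])
for z in(137,):
  for X in ([481,98.5],[504.5,100.5],[528,103]): print(proj(M,np.r_[X,z]))
E
```

```text
[502.59929626 100.21626317 226.88471991] [ 3.14139560e+00  1.05049597e-03 -3.03727690e+00] [ 4.70205458e-02  3.18401445e-01  1.55838957e+00  2.69493550e-04
  1.26376417e+00 -1.62817295e+00]
[258.24303032 173.58497077]
[257.70932844 199.62667543]
[257.74800488 224.45411234]
```

View pics/w3.png

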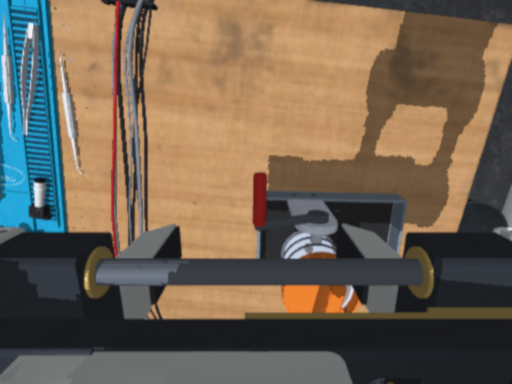

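The wrist view shows the red handle from (260,173) to (260,228), within 2 px of prediction, so it lies centred between the fingers. I'll descend and pinch it.

carry_out:
  plan:
    - {"tx": 0,"ty": 0,"tz": -25,"rx": 0,"ry": 0,"rz": 0}
    - {"tx": 0,"ty": 0,"tz": -25,"rx": 0,"ry": 0,"rz": 0}
    - {"tx": 0,"ty": 0,"tz": -25,"rx": 0,"ry": 0,"rz": 0}
    - {"tx": 0,"ty": 0,"tz": -20,"rx": 0,"ry": 0,"rz": 0}
    - {"tx": 0,"ty": 1,"tz": -13,"rx": 0,"ry": 0,"rz": 0}
    - {"tx": 0,"ty": 0,"tz": 0,"rx": 0,"ry": 0,"rz": 0}
    - {"tx": 0,"ty": 0,"tz": 0,"rx": 0,"ry": 0,"rz": 0}

```text
time: 8.35
tool_pos: [502.4, 101.2, 118.6]
tcp_rot: [3.141, -0.0, -3.037]
contact_force: [1.1, -0.3, -0.3]
grip_width: 92.0
finger_force: 0.0
```

carry_out:
  plan:
    - {"tx": 0,"ty": 0,"tz": 0,"rx": 0,"ry": 0,"rz": 0}
    - {"tx": 0,"ty": 0,"tz": 0,"rx": 0,"ry": 0,"rz": 0}
    - {"tx": 0,"ty": 0,"tz": 0,"rx": 0,"ry": 0,"rz": 0}
    - {"tx": 0,"ty": 0,"tz": 0,"rx": 0,"ry": 0,"rz": 0}
    - {"tx": 0,"ty": 0,"tz": 0,"rx": 0,"ry": 0,"rz": 0}
    - {"tx": 0,"ty": 0,"tz": 0,"rx": 0,"ry": 0,"rz": 0}
    - {"tx": 0,"ty": 0,"tz": 0,"rx": 0,"ry": 0,"rz": 0}
    - {"tx": 0,"ty": 0,"tz": 0,"rx": 0,"ry": 0,"rz": 0}
    - {"tx": 0,"ty": 0,"tz": 0,"rx": 0,"ry": 0,"rz": 0}
    - {"tx": 0,"ty": 0,"tz": 0,"rx": 0,"ry": 0,"rz": 0}
    - {"tx": 0,"ty": 0,"tz": 0,"rx": 0,"ry": 0,"rz": 0}
    - {"tx": 0,"ty": 0,"tz": 0,"rx": 0,"ry": 0,"rz": 0}
  gripper: 1

```text
time: 9.55
tool_pos: [501.9, 100.9, 118.5]
tcp_rot: [3.141, 0.0, -3.038]
contact_force: [0.0, 0.4, 0.2]
grip_width: 11.0
finger_force: 30.0
```

```bash
python3 - <<'E'
from h import *
o=bot.get_obs();print(o)
a0=np.arctan2(59,27);y=0.095
N=20;p=[];t=np.linspace(0,2.27,N+1)
s=65*(np.sin(t-a0));z=65*np.cos(t-a0)
for i in range(N):
  d=s[i+1]-s[i];print(i,round(-d*np.sin(y),1),round(d*np.cos(y),1),round(z[i+1]-z[i],1))
E
```

```text
{'time': 9.55, 'joint_positions': array([ 4.84813060e-02,  4.34256688e-01,  1.71169770e+00,  1.68617580e-04,
        9.95625095e-01, -1.62646722e+00]), 'dq': array([-0.00066587, -0.00010081, -0.00107138,  0.00040015,  0.00135762,
       -0.00176329]), 'tau': array([  0.07840637, -43.92929435, -20.46967506,  -0.10390445,
         0.09421057,  -0.10772701]), 'tool_pos': array([501.91164116, 100.88734641, 118.5265745 ]), 'tcp_rot': array([ 3.14145212e+00,  2.10199213e-05, -3.03753218e+00]), 'contact_force': array([0.02550594, 0.365459  , 0.15862892]), 'moment': array([ 0.12188481, -0.11723224, -0.10601513]), 'finger_force': 29.981090426445007, 'grip_width': 11.027395855035667}
0 -0.3 3.4 6.5
1 -0.4 4.1 6.1
2 -0.5 4.8 5.6
3 -0.5 5.4 5.0
4 -0.6 5.9 4.3
5 -0.6 6.4 3.6
6 -0.6 6.7 2.9
7 -0.7 7.0 2.1
8 -0.7 7.2 1.3
9 -0.7 7.3 0.5
10 -0.7 7.3 -0.4
11 -0.7 7.2 -1.2
12 -0.7 7.1 -2.0
13 -0.6 6.8 -2.8
14 -0.6 6.4 -3.6
15 -0.6 6.0 -4.3
16 -0.5 5.5 -4.9
17 -0.5 4.9 -5.5
18 -0.4 4.2 -6.0
19 -0.3 3.5 -6.5
```

carry_out:
  plan:
    - {"tx": -0.3,"ty": 3.4,"tz": 6.5,"rx": 0,"ry": 0,"rz": 0}
    - {"tx": -0.4,"ty": 4.1,"tz": 6.1,"rx": 0,"ry": 0,"rz": 0}
    - {"tx": -0.5,"ty": 4.8,"tz": 5.6,"rx": 0,"ry": 0,"rz": 0}
    - {"tx": -0.5,"ty": 5.4,"tz": 5,"rx": 0,"ry": 0,"rz": 0}
    - {"tx": -0.6,"ty": 5.9,"tz": 4.3,"rx": 0,"ry": 0,"rz": 0}

```text
time: 10.05
tool_pos: [500.1, 123.6, 147.6]
tcp_rot: [-3.139, 0.002, -3.037]
contact_force: [0.9, -8.2, 3.4]
grip_width: 11.1
finger_force: 30.0
```

carry_out:
  plan:
    - {"tx": -0.6,"ty": 6.4,"tz": 3.6,"rx": 0,"ry": 0,"rz": 0}
    - {"tx": -0.6,"ty": 6.7,"tz": 2.9,"rx": 0,"ry": 0,"rz": 0}
    - {"tx": -0.7,"ty": 7,"tz": 2.1,"rx": 0,"ry": 0,"rz": 0}
    - {"tx": -0.7,"ty": 7.2,"tz": 1.3,"rx": 0,"ry": 0,"rz": 0}
    - {"tx": -0.7,"ty": 7.3,"tz": 0.5,"rx": 0,"ry": 0,"rz": 0}

```text
time: 10.55
tool_pos: [497.4, 159.5, 157.9]
tcp_rot: [-3.141, 0.003, -3.037]
contact_force: [3.2, -4.4, 4.6]
grip_width: 10.9
finger_force: 30.0
```

carry_out:
  plan:
    - {"tx": -0.7,"ty": 7.3,"tz": -0.4,"rx": 0,"ry": 0,"rz": 0}
    - {"tx": -0.7,"ty": 7.2,"tz": -1.2,"rx": 0,"ry": 0,"rz": 0}
    - {"tx": -0.7,"ty": 7.1,"tz": -2,"rx": 0,"ry": 0,"rz": 0}
    - {"tx": -0.6,"ty": 6.8,"tz": -2.8,"rx": 0,"ry": 0,"rz": 0}
    - {"tx": -0.6,"ty": 6.4,"tz": -3.6,"rx": 0,"ry": 0,"rz": 0}

```text
time: 11.05
tool_pos: [493.7, 194.8, 146.6]
tcp_rot: [3.141, 0.002, -3.037]
contact_force: [5.2, -3.0, 2.6]
grip_width: 10.8
finger_force: 30.0
```

carry_out:
  plan:
    - {"tx": -0.6,"ty": 6,"tz": -4.3,"rx": 0,"ry": 0,"rz": 0}
    - {"tx": -0.5,"ty": 5.5,"tz": -4.9,"rx": 0,"ry": 0,"rz": 0}
    - {"tx": -0.5,"ty": 4.9,"tz": -5.5,"rx": 0,"ry": 0,"rz": 0}
    - {"tx": -0.4,"ty": 4.2,"tz": -6,"rx": 0,"ry": 0,"rz": 0}
    - {"tx": -0.3,"ty": 3.5,"tz": -6.5,"rx": 0,"ry": 0,"rz": 0}
    - {"tx": 0,"ty": 0.5,"tz": -1.5,"rx": 0,"ry": 0,"rz": 0}
    - {"tx": 0,"ty": 0,"tz": 0,"rx": 0,"ry": 0,"rz": 0}
    - {"tx": 0,"ty": 0,"tz": 0,"rx": 0,"ry": 0,"rz": 0}

```text
time: 11.85
tool_pos: [490.9, 218.5, 118.5]
tcp_rot: [-3.141, 0.001, -3.037]
contact_force: [2.1, -5.2, 9.2]
grip_width: 11.4
finger_force: 29.9
```

```bash
python3 - <<'E'
from h import *
b=bot.capture("side");a=bot.capture("scene")
f=lambda i:cv2.resize(i[:,:,::-1],(395,400*1),interpolation=cv2.INTER_CUBIC)
cv2.imwrite("pics/c3.png",np.hstack([f(a[145:255,180:290]),f(b[170:300,175:295])]))
E
```

```text
(no output)
```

View pics/c3.png

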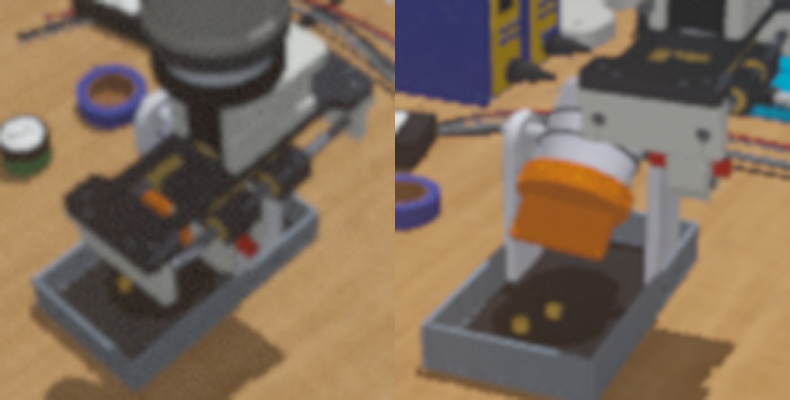

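Both brass spacers now lie in the tray, at (520,325) and (553,310) in the right-hand crop, and the jar is fully tipped. I'll swing it back along the same arc.

carry_out:
  plan:
    - {"tx": 0,"ty": -0.5,"tz": 1.5,"rx": 0,"ry": 0,"rz": 0}
    - {"tx": 0.3,"ty": -3.5,"tz": 6.5,"rx": 0,"ry": 0,"rz": 0}
    - {"tx": 0.4,"ty": -4.2,"tz": 6,"rx": 0,"ry": 0,"rz": 0}
    - {"tx": 0.5,"ty": -4.9,"tz": 5.5,"rx": 0,"ry": 0,"rz": 0}
    - {"tx": 0.5,"ty": -5.5,"tz": 4.9,"rx": 0,"ry": 0,"rz": 0}
    - {"tx": 0.6,"ty": -6,"tz": 4.3,"rx": 0,"ry": 0,"rz": 0}
    - {"tx": 0.6,"ty": -6.4,"tz": 3.6,"rx": 0,"ry": 0,"rz": 0}
    - {"tx": 0.6,"ty": -6.8,"tz": 2.8,"rx": 0,"ry": 0,"rz": 0}
    - {"tx": 0.7,"ty": -7.1,"tz": 2,"rx": 0,"ry": 0,"rz": 0}
    - {"tx": 0.7,"ty": -7.2,"tz": 1.2,"rx": 0,"ry": 0,"rz": 0}
    - {"tx": 0.7,"ty": -7.3,"tz": 0.4,"rx": 0,"ry": 0,"rz": 0}

```text
time: 13.05
tool_pos: [495.1, 160.0, 156.0]
tcp_rot: [3.14, -0.002, -3.037]
contact_force: [-1.8, 3.9, 0.7]
grip_width: 11.0
finger_force: 30.0
```

carry_out:
  plan:
    - {"tx": 0.7,"ty": -7.3,"tz": -0.5,"rx": 0,"ry": 0,"rz": 0}
    - {"tx": 0.7,"ty": -7.2,"tz": -1.3,"rx": 0,"ry": 0,"rz": 0}
    - {"tx": 0.7,"ty": -7,"tz": -2.1,"rx": 0,"ry": 0,"rz": 0}
    - {"tx": 0.6,"ty": -6.7,"tz": -2.9,"rx": 0,"ry": 0,"rz": 0}
    - {"tx": 0.6,"ty": -6.4,"tz": -3.6,"rx": 0,"ry": 0,"rz": 0}
    - {"tx": 0.6,"ty": -5.9,"tz": -4.3,"rx": 0,"ry": 0,"rz": 0}
    - {"tx": 0.5,"ty": -5.4,"tz": -5,"rx": 0,"ry": 0,"rz": 0}
    - {"tx": 0.5,"ty": -4.8,"tz": -5.6,"rx": 0,"ry": 0,"rz": 0}
    - {"tx": 0.4,"ty": -4.1,"tz": -6.1,"rx": 0,"ry": 0,"rz": 0}
    - {"tx": 0.3,"ty": -3.4,"tz": -6.5,"rx": 0,"ry": 0,"rz": 0}
    - {"tx": 0,"ty": -0.5,"tz": -2,"rx": 0,"ry": 0,"rz": 0}
    - {"tx": 0,"ty": 0,"tz": 0,"rx": 0,"ry": 0,"rz": 0}

```text
time: 14.25
tool_pos: [500.9, 100.6, 117.1]
tcp_rot: [3.14, -0.002, -3.038]
contact_force: [-5.8, 7.1, 11.8]
grip_width: 11.0
finger_force: 30.0
```

carry_out:
  plan:
    - {"tx": 0,"ty": 0,"tz": -1,"rx": 0,"ry": 0,"rz": 0}
    - {"tx": 0,"ty": 0,"tz": 0,"rx": 0,"ry": 0,"rz": 0}
    - {"tx": 0,"ty": 0,"tz": 0,"rx": 0,"ry": 0,"rz": 0}

```text
time: 14.55
tool_pos: [501.0, 100.6, 116.8]
tcp_rot: [3.141, -0.001, -3.038]
contact_force: [-7.6, 6.0, 18.1]
grip_width: 10.9
finger_force: 30.0
```

carry_out:
  plan:
    - {"tx": 0,"ty": 0,"tz": 0,"rx": 0,"ry": 0,"rz": 0}
    - {"tx": 0,"ty": 0,"tz": 0,"rx": 0,"ry": 0,"rz": 0}
    - {"tx": 0,"ty": 0,"tz": 0,"rx": 0,"ry": 0,"rz": 0}
    - {"tx": 0,"ty": 0,"tz": 0,"rx": 0,"ry": 0,"rz": 0}
    - {"tx": 0,"ty": 0,"tz": 10,"rx": 0,"ry": 0,"rz": 0}
    - {"tx": 0,"ty": 0,"tz": 25,"rx": 0,"ry": 0,"rz": 0}
    - {"tx": 0,"ty": 0,"tz": 25,"rx": 0,"ry": 0,"rz": 0}
    - {"tx": 0,"ty": 0,"tz": 25,"rx": 0,"ry": 0,"rz": 0}
    - {"tx": 0,"ty": 0,"tz": 25,"rx": 0,"ry": 0,"rz": 0}
  gripper: 0

```text
time: 15.45
tool_pos: [501.9, 100.2, 227.2]
tcp_rot: [-3.141, 0.0, -3.037]
contact_force: [1.4, -0.5, -0.1]
grip_width: 78.4
finger_force: 0.0
```

carry_out:
  plan:
    - {"tx": 20,"ty": 16,"tz": 0,"rx": 0,"ry": 0,"rz": 0}
    - {"tx": 20,"ty": 16,"tz": 0,"rx": 0,"ry": 0,"rz": 0}
    - {"tx": 20,"ty": 16,"tz": 0,"rx": 0,"ry": 0,"rz": 0}
    - {"tx": 21,"ty": 18,"tz": 0,"rx": 0,"ry": 0,"rz": 0}
    - {"tx": 0,"ty": 0,"tz": 0,"rx": 0,"ry": 0,"rz": 0}
    - {"tx": 0,"ty": 0,"tz": 0,"rx": 0,"ry": 0,"rz": 0}
    - {"tx": 0,"ty": 0,"tz": 0,"rx": 0,"ry": 0,"rz": 0}

```text
time: 16.15
tool_pos: [582.3, 165.8, 225.8]
tcp_rot: [-3.141, -0.0, -3.038]
contact_force: [-0.5, -0.6, -0.8]
grip_width: 92.0
finger_force: 0.0
```

```bash
python3 - <<'E'
from h import *
o=bot.get_obs();M=P("wrist");a=bot.capture("wrist");b=bot.capture("side")
print(o['tool_pos'],o['tcp_rot'])
f=lambda i:cv2.resize(i[:,:,::-1],(395,400*1),interpolation=cv2.INTER_CUBIC)
cv2.imwrite("pics/c4.png",np.hstack([f(a[130:260,190:320]),f(b[170:300,175:295])]))
# predicted bar-end (top, z185) for axis 583,167 with bar yaw .25+1.4
for s in(-30,30):
  y=.25+1.4;X=np.array([583-s*np.sin(y),167+s*np.cos(y),185]);print(s,X,proj(M,X))
E
```

```text
[582.27829199 165.8062708  225.77990275] [-3.14138192e+00 -4.69724843e-04 -3.03764941e+00]
-30 [612.90595085 169.37362666 185.        ] [257.91500376 255.57875861]
30 [553.09404915 164.62637334 185.        ] [260.07827182 177.78398454]
```

View pics/c4.png

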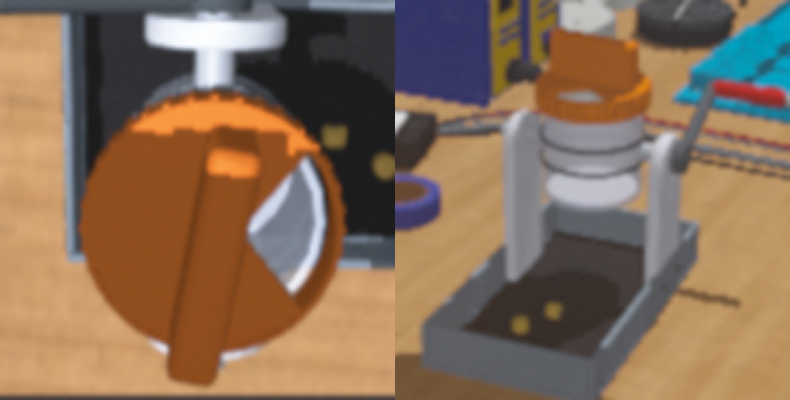

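The jar is upright and both spacers are in the tray. The wrist crop shows the bar from (234,140) to (193,375), tilted a little relative to the fingers, so I'll compute the angle.

```bash
python3 - <<'E'
from h import *
M=P("wrist")
def bp(u,v,z):
    q=np.array([u,v,1.]);return np.linalg.solve(np.c_[M[:,:2],-q],-(M[:,2]*z+M[:,3]))[:2]
g=lambda u,v:(190+u*130/395,130+v*130/400)
a=bp(*g(234,148),184);b=bp(*g(193,378),184);d=a-b;print(a,b,(a+b)/2,np.linalg.norm(d),np.arctan2(-d[0],d[1]))
# side faces: left edge top corners
a=bp(*g(208,160),184);b=bp(*g(170,375),184);d=a-b;print(np.arctan2(-d[0],d[1]))
E
```

```text
[553.22520555 169.48828811] [611.77861699 165.84102459] [582.50191127 167.66465635] 58.66689460022473 1.5085871868786882
1.502890819766231
```

carry_out:
  plan:
    - {"tx": 0,"ty": 1,"tz": -12,"rx": 0,"ry": 0,"rz": -0.085}
    - {"tx": 0,"ty": 0,"tz": -12,"rx": 0,"ry": 0,"rz": -0.08}
    - {"tx": 0,"ty": 0,"tz": -20,"rx": 0,"ry": 0,"rz": 0}
    - {"tx": 0,"ty": 0,"tz": -15,"rx": 0,"ry": 0,"rz": 0}
    - {"tx": 0,"ty": 0,"tz": -5,"rx": 0,"ry": 0,"rz": 0}
    - {"tx": 0,"ty": 0,"tz": 0,"rx": 0,"ry": 0,"rz": 0}

```text
time: 16.85
tool_pos: [582.4, 167.0, 161.3]
tcp_rot: [-3.141, -0.001, 3.08]
contact_force: [0.8, 0.1, 0.4]
grip_width: 92.0
finger_force: 0.0
```

carry_out:
  plan:
    - {"tx": 0,"ty": 0,"tz": 0,"rx": 0,"ry": 0,"rz": 0}
    - {"tx": 0,"ty": 0,"tz": 0,"rx": 0,"ry": 0,"rz": 0}
    - {"tx": 0,"ty": 0,"tz": 0,"rx": 0,"ry": 0,"rz": 0}
    - {"tx": 0,"ty": 0,"tz": 0,"rx": 0,"ry": 0,"rz": 0}
    - {"tx": 0,"ty": 0,"tz": 0,"rx": 0,"ry": 0,"rz": 0}
    - {"tx": 0,"ty": 0,"tz": 0,"rx": 0,"ry": 0,"rz": 0}
    - {"tx": 0,"ty": 0,"tz": 0,"rx": 0,"ry": 0,"rz": 0}
    - {"tx": 0,"ty": 0,"tz": 0,"rx": 0,"ry": 0,"rz": 0}
    - {"tx": 0,"ty": 0,"tz": 0,"rx": 0,"ry": 0,"rz": 0}
    - {"tx": 0,"ty": 0,"tz": 0,"rx": 0,"ry": 0,"rz": 0}
    - {"tx": 0,"ty": 0,"tz": 0,"rx": 0,"ry": 0,"rz": 0}
    - {"tx": 0,"ty": 0,"tz": 0,"rx": 0,"ry": 0,"rz": 0}
  gripper: 1

```text
time: 18.05
tool_pos: [582.9, 167.1, 161.6]
tcp_rot: [-3.141, -0.0, 3.08]
contact_force: [-0.1, -1.3, 0.2]
grip_width: 12.5
finger_force: 29.9
```

```bash
python3 - <<'E'
from h import *
o=bot.get_obs();print(o['tool_pos'],o['tcp_rot'],o['moment'],o['contact_force'],o['grip_width'])
E
```

```text
[582.86705894 167.14413077 161.5599863 ] [-3.14139962e+00 -9.89515885e-05  3.08029500e+00] [-0.2200313  -0.08673761 -0.26269458] [-0.05084147 -1.29057275  0.15716977] 12.461834598511484
```

carry_out:
  plan:
    - {"tx": 0,"ty": 0,"tz": -0.2,"rx": 0,"ry": 0,"rz": -0.1}
    - {"tx": 0,"ty": 0,"tz": -0.2,"rx": 0,"ry": 0,"rz": -0.1}
    - {"tx": 0,"ty": 0,"tz": -0.2,"rx": 0,"ry": 0,"rz": -0.1}
    - {"tx": 0,"ty": 0,"tz": -0.2,"rx": 0,"ry": 0,"rz": -0.1}
    - {"tx": 0,"ty": 0,"tz": -0.2,"rx": 0,"ry": 0,"rz": -0.1}
    - {"tx": 0,"ty": 0,"tz": -0.2,"rx": 0,"ry": 0,"rz": -0.1}
    - {"tx": 0,"ty": 0,"tz": -0.2,"rx": 0,"ry": 0,"rz": -0.1}
    - {"tx": 0,"ty": 0,"tz": -0.2,"rx": 0,"ry": 0,"rz": -0.1}
    - {"tx": 0,"ty": 0,"tz": -0.2,"rx": 0,"ry": 0,"rz": -0.1}
    - {"tx": 0,"ty": 0,"tz": -0.2,"rx": 0,"ry": 0,"rz": -0.1}
    - {"tx": 0,"ty": 0,"tz": -0.2,"rx": 0,"ry": 0,"rz": -0.1}
    - {"tx": 0,"ty": 0,"tz": -0.2,"rx": 0,"ry": 0,"rz": -0.1}

```text
time: 19.25
tool_pos: [583.1, 167.3, 159.2]
tcp_rot: [3.141, 0.0, 1.877]
contact_force: [-0.4, -1.2, 0.7]
grip_width: 13.0
finger_force: 29.9
```

carry_out:
  plan:
    - {"tx": 0,"ty": 0,"tz": -0.1,"rx": 0,"ry": 0,"rz": -0.05}
    - {"tx": 0,"ty": 0,"tz": 0,"rx": 0,"ry": 0,"rz": 0}
    - {"tx": 0,"ty": 0,"tz": 0,"rx": 0,"ry": 0,"rz": 0}

```text
time: 19.55
tool_pos: [583.1, 167.3, 159.1]
tcp_rot: [3.141, 0.0, 1.832]
contact_force: [1.7, -1.4, -0.1]
grip_width: 12.6
finger_force: 29.9
```

```bash
python3 - <<'E'
from h import *
o=bot.get_obs();print(o['tool_pos'],o['tcp_rot'],o['moment'],o['contact_force'],o['grip_width'])
E
```

```text
[583.09924627 167.27692233 159.09086472] [3.14109374e+00 2.45418657e-04 1.83223903e+00] [-0.2469553  -0.28569859 -0.09888285] [ 1.69253448 -1.36031209 -0.12342955] 12.586788921192278
```

carry_out:
  plan:
    - {"tx": 0,"ty": 0,"tz": -0.1,"rx": 0,"ry": 0,"rz": -0.05}
    - {"tx": 0,"ty": 0,"tz": 0,"rx": 0,"ry": 0,"rz": -0.03}
    - {"tx": 0,"ty": 0,"tz": 0,"rx": 0,"ry": 0,"rz": 0}
    - {"tx": 0,"ty": 0,"tz": 0,"rx": 0,"ry": 0,"rz": 0}

```text
time: 19.95
tool_pos: [583.1, 167.3, 159.0]
tcp_rot: [3.141, 0.0, 1.752]
contact_force: [1.0, -1.8, -1.3]
grip_width: 12.7
finger_force: 29.9
```

```bash
python3 - <<'E'
from h import *
o=bot.get_obs();print(o['tool_pos'],o['tcp_rot'],o['moment'],o['contact_force'],o['grip_width'])
E
```

```text
[583.10876308 167.28219744 158.95670309] [3.14105946e+00 1.87655184e-04 1.75219759e+00] [-0.31632991 -0.36787877 -0.044812  ] [ 0.99582565 -1.80270078 -1.28130012] 12.706197405294088
```

carry_out:
  plan:
    - {"tx": 0,"ty": 0,"tz": -0.1,"rx": 0,"ry": 0,"rz": -0.05}
    - {"tx": 0,"ty": 0,"tz": -0.1,"rx": 0,"ry": 0,"rz": -0.04}
    - {"tx": 0,"ty": 0,"tz": 0,"rx": 0,"ry": 0,"rz": 0}
    - {"tx": 0,"ty": 0,"tz": 0,"rx": 0,"ry": 0,"rz": 0}

```text
time: 20.35
tool_pos: [583.1, 167.3, 158.8]
tcp_rot: [3.141, 0.0, 1.662]
contact_force: [1.9, -1.6, -1.2]
grip_width: 13.2
finger_force: 29.9
```

```bash
python3 - <<'E'
from h import *
o=bot.get_obs();print(o['tool_pos'],o['tcp_rot'],o['moment'],o['contact_force'],o['grip_width'])
E
```

```text
[583.12642146 167.2997024  158.7752545 ] [3.14099723e+00 1.04240354e-04 1.66241678e+00] [-0.32193174 -0.53414329 -0.05160964] [ 1.86576262 -1.55517726 -1.20729076] 13.187013486892978
```

carry_out:
  plan:
    - {"tx": 0,"ty": 0,"tz": 0,"rx": 0,"ry": 0,"rz": -0.05}
    - {"tx": 0,"ty": 0,"tz": 0,"rx": 0,"ry": 0,"rz": -0.05}
    - {"tx": 0,"ty": 0,"tz": 0,"rx": 0,"ry": 0,"rz": 0}
    - {"tx": 0,"ty": 0,"tz": 0,"rx": 0,"ry": 0,"rz": 0}

```text
time: 20.75
tool_pos: [583.1, 167.5, 158.8]
tcp_rot: [3.141, 0.0, 1.564]
contact_force: [1.4, -0.6, -0.7]
grip_width: 13.2
finger_force: 31.2
```

```bash
python3 - <<'E'
from h import *
o=bot.get_obs();print(o['tool_pos'],o['tcp_rot'],o['moment'],o['contact_force'],o['grip_width'])
E
```

```text
[583.08914916 167.476882   158.79845792] [3.14094848e+00 6.80350884e-05 1.56369190e+00] [-0.13272514 -0.55769666  0.72838976] [ 1.38498713 -0.62818493 -0.72795821] 13.212712940269617
```

The moment now shows the shut stop, so I'll release and lift clear.

carry_out:
  plan:
    - {"tx": 0,"ty": 0,"tz": 0,"rx": 0,"ry": 0,"rz": 0}
    - {"tx": 0,"ty": 0,"tz": 0,"rx": 0,"ry": 0,"rz": 0}
    - {"tx": 0,"ty": 0,"tz": 0,"rx": 0,"ry": 0,"rz": 0}
    - {"tx": 0,"ty": 0,"tz": 0,"rx": 0,"ry": 0,"rz": 0}
    - {"tx": 0,"ty": 0,"tz": 0,"rx": 0,"ry": 0,"rz": 0}
    - {"tx": 0,"ty": 0,"tz": 10,"rx": 0,"ry": 0,"rz": 0}
    - {"tx": 0,"ty": 0,"tz": 25,"rx": 0,"ry": 0,"rz": 0}
    - {"tx": 0,"ty": 0,"tz": 25,"rx": 0,"ry": 0,"rz": 0}
    - {"tx": 0,"ty": 0,"tz": 25,"rx": 0,"ry": 0,"rz": 0}
    - {"tx": 0,"ty": 0,"tz": 15,"rx": 0,"ry": 0,"rz": 0}
    - {"tx": 0,"ty": 0,"tz": 0,"rx": 0,"ry": 0,"rz": 0}
    - {"tx": 0,"ty": 0,"tz": 0,"rx": 0,"ry": 0,"rz": 0}
  gripper: 0

```text
time: 21.95
tool_pos: [582.8, 167.4, 258.8]
tcp_rot: [3.141, -0.0, 1.561]
contact_force: [-0.5, -0.9, -0.5]
grip_width: 91.6
finger_force: 0.0
```

```bash
python3 - <<'E'
from h import *
o=bot.get_obs();M=P("wrist");np.save("Mw.npy",M);a=bot.capture("wrist");b=bot.capture("side")
print(o['tool_pos'],o['tcp_rot'])
f=lambda i:cv2.resize(i[:,:,::-1],(395,400*1),interpolation=cv2.INTER_CUBIC)
cv2.imwrite("pics/c5.png",np.hstack([f(a[130:260,190:320]),f(b[170:300,175:295])]))
E
```

```text
[582.75740995 167.36001722 258.76529256] [ 3.14130571e+00 -2.72662388e-05  1.56079436e+00]
```

View pics/c5.png

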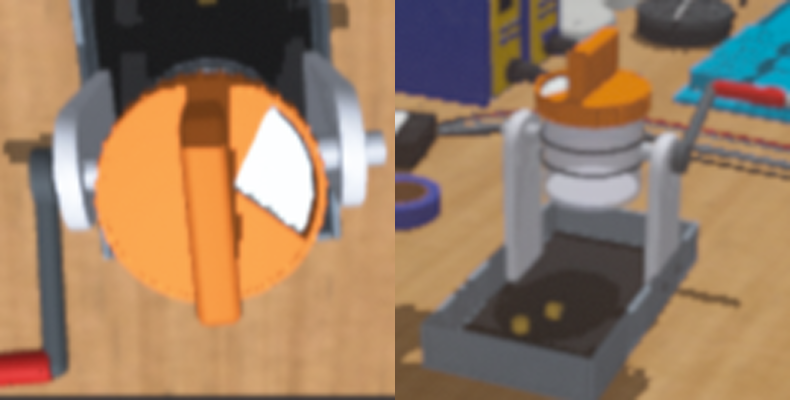

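The last view shows the bar back about 1.4 rad from its unscrewed angle, which is the full range. The jar is upright and the spacers are still in the tray at (520,325) and (553,310). The gripper is open and clear.

```bash
python3 -c "
from plant import bot
print(bot.close_job())"
```

```text
the job is handed in; nothing more can be done
None
```

The job is handed in, without a verdict shown: the cap was unscrewed and screwed shut again (both to the stop), the jar tipped and swung back upright, both spacers are in the tray, and the gripper is open and clear, at about 22 s of the 69 s allowed.

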